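# Park a tin at the top of the sloped tin rack

## Task

With your fingertips, gently push the tin that lies in the low end of the sloped tin rack up its lane, over the small ridge and into the pocket at the top stop, so that it stays there when you let go. Then push the rack's keeper arm round until it stands square across the lane below the tin. Only push: do not lift the tin off the lane, and leave everything else on the table where it stands.

Things in the scene. Friction and masses are not known exactly. Their poses are not given: they have to be found in the camera images.
- tin: food tin with bare steel ends and a paper label, a cylinder of 64 mm diameter and 80 mm length, about 0.3 kg, lying across the rack's lane so that it rolls along it. Origin at its centre; its own y axis is the cylinder's axis, and x and z turn as it rolls. It starts resting against the lip at the low end, its centre about 33 mm up the lane from lane and 32 mm above the lane floor.
- lane (a point): low end of the lane of an aluminium tin rack fixed to the table: on the lane's centre line, at floor level, 30 mm above the table. x runs uphill along the floor (8 degrees), y to the left looking uphill, z square to the floor. Lane 250 mm long, 88 mm wide between 3 mm walls 30 mm high; floor of two strips, slot 24 mm between them. Low lip at x 0 to 6 mm, 14 mm high.
- ridge (a point): crest of the ridge across the lane floor, on the centre line: x 194 mm, z 4 mm in the axes of lane. The ridge rises gently from x 170 mm and drops in a 4 mm step into the pocket. Released short of the crest the tin rolls back to the lip; past it, it stays. Pushing it takes under 10 N.
- pocket (a point): where the tin's centre belongs: x 211 mm, z 32 mm in the axes of lane, midway in its 4 mm of play between ridge and top stop (settled, it leans back on the ridge at x 209 mm). The stop's face is at x 245 mm, 45 mm high over the floor, 5 mm thick.
- keeper (a joint): angle (rad) of a flat dark steel bar, 85 mm long, 6 thick, 20 tall, on a pin square to the lane floor, outside the right wall looking uphill. 0: points downhill along the lane; negative (to -0.6): swung outward; positive: in over the lane, clockwise from above; 1.57: square across, at its end stop. Starts at -0.45 to 0; light friction (0.5 N at 60 mm); stays where left.
- keeper_pivot (a point): on the keeper's pin, at mid-height of the bar: in the axes of lane at x 160, y -56, z 44 mm. The bar spans 34 to 54 mm above the lane floor, so it clears the side walls by 4 mm.
- keeper_end (a point): free end of the keeper bar, at its mid-height, 85 mm from the pin.
- spare_a: a spare tin (64 mm diameter, 80 mm tall) standing upright on the table beside the rack; origin at the centre of its underside (a bystander)
- spare_b: a spare tin (64 mm diameter, 80 mm tall) standing upright on the table just beyond the rack's high end; origin at the centre of its underside (a bystander)
- mug: white mug, 80 mm wide, 90 mm tall; origin at the centre of its underside (a bystander)
- bowl: steel bowl, 140 mm wide, 60 mm tall; origin at the centre of its underside (a bystander)
- mill: wooden pepper mill, 54 mm wide, 150 mm tall; origin at the centre of its underside (a bystander)
- jar: glass jar, 64 mm wide, 100 mm tall; origin at the centre of its underside (a bystander)
Things that resemble listed ones, but are neither listed nor needed, are in the scene too. What is shaped like the tin but pink or yellow is not meant.

How it is judged:
By the outcome, as a careful person would: the job done as asked, in the order asked, and still so for the second after the job is handed in, with the robot touching nothing.
It also fails if it takes over 59 s, if anything falls off the work surface, if the arm or the gripper's body presses on something with over 40 N, if the wrist force passes 120 N, or if a joint passes its speed limit or range.

## Robot

A 7-joint arm with a two-finger parallel gripper is mounted at the origin on the work surface. World frame = base frame: x ahead of the robot, y to its left, z up, the work surface at z = 0. Lengths are in mm, angles in rad, forces in N, time in s.
With the tool pointing down it reaches from about 425 to 950 mm from the base axis. Payload 16.7 kg.
Tool frame: the origin (TCP) lies midway between the tips of the shut fingers; the grasp point (between the pads) lies 19 mm behind it (robot.grip_point_offset is the distance from the TCP to the grasp point, in mm); z points along the fingers, y is the direction in which the jaws open and shut (so a half turn about z gives the same grasp; the last joint's range is limited). The gripper opens to 94 mm and grips with 3 to 60 N. Pads are 16 mm wide; open, the fingers measure 119 mm over their backs; the gripper's body (75 mm by 177 mm) begins 78 mm behind the grasp point.
Start: joints at [1.169, 0.426, 0.074, 1.606, -0.034, 1.111, -0.067], TCP at [168.799, -653.513, 168.067] pointing down, gripper open.
Joint ranges: [-2.85, 2.85], [-0.5, 2.14], [-1.23, 1.37], [0.21, 2.46], [-1.02, 4.16], [0.16, 2.05], [-2.73, 2.73]. Speed limits (rad/s): [1.89, 1.89, 2.39, 2.39, 3.01, 3.01, 3.01].

## Interface

Orientations are given as [roll, pitch, yaw] about the fixed x, y, z axes, in that order (R = Rz(yaw) Ry(pitch) Rx(roll)).
In Python, from plant import monitor, viewer, order, robot gives the robot as it stands.
- The arm moves only by the shell command python3 -m crank 'ROWS'. ROWS is JSON, a list of rows, each a list of 5 numbers: the gripper command: -1 is fully open, 1 is shut, values between are in proportion, then the shift along the tool's x, y, z in mm, then the turn about the tool's z in rad. A call has 1 to 10 rows; each row is the pose to reach, as a shift and turn from the pose measured when the call began, along the tool's axes at that moment; what a row does not reach only later rows make up. A row lasts 1/12 s, in which the tool goes at most 41.7 mm and 7.16 degrees, less where a joint would pass 70% of its speed; a pose out of reach is approached as far as the arm can. A call with a gripper value outside its range is refused whole. The fingers move at their own pace and stop on an object; the grip force is fixed at half the most. Time passes only in rows, so rows that repeat a pose let the fingers close. It gives the time, the measured TCP pose, the force and the opening at its end, in the units of the state.
- monitor.state(): the state, without advancing time (a new reading comes with each control period).
- viewer.camera(name): name is "scene" or "side" or "wrist"; returns a dict with "img" (480x640x3 uint8, red, green, blue), "depth" (480x640 float32, mm along the optical axis (not along the pixel's ray), 0 where there is no reading), "fx", "fy", "cx", "cy" (pixels), "R" (3x3) and "t" (3): a world point X has camera coordinates R X + t; the wrist camera has in their place "mount" (4x4, takes a point from camera to tool coordinates, whose origin is the TCP and whose axes are the flange's). Camera axes: x right, y down, z forward; pixel columns grow to the right and rows downward; lengths in mm; the calibration is good to about 2 mm. A picture is of the moment at which its call begins: read the wrist's pose just before it.
- order.close_job(): hands the job in, once; it reports no verdict.
The state is a dict: "time": time; "qpos": joint angles; "dq": joint speeds; "joint_efforts": joint torques, N m; "eef_pos": TCP position; "eef_rot": TCP orientation; "contact_force": force on the tool from outside, world axes, zero at the start; "torque": the same for the moment, N m; "gripper_width": finger opening in mm.
Only numpy, scipy, OpenCV 4.12 (cv2) and the standard library are available. Lean on these libraries where they do the work, as an engineer would, in place of code of your own. Each camera call takes 0.05 s, during which the arm holds its last target. There are 200 camera calls.

## Working session

There is one attempt and no reset: what is moved stays moved. The work goes in short steps, Python scripts to look and compute and a shell command to move; the robot and the scene stay as the last step left them, time stands still between calls to the robot, and variables do not carry over. Pictures are saved under pics/ and viewed, about 8 in all and at most 12, crops included, and the job is handed in when it is done.

```bash
mkdir -p pics; ls; python3 - <<'E'
from plant import monitor, viewer
import cv2,numpy as np,pickle
s=monitor.state();print({k:np.round(v,3) for k,v in s.items()})
for n in("scene","side"):
    c=viewer.camera(n);pickle.dump(c,open(f"pics/{n}0.pkl","wb"))
    cv2.imwrite(f"pics/{n}0.png",c["img"][:,:,::-1]);print(n,c["fx"],c["cx"],c["cy"],np.round(c["R"],3).tolist(),np.round(c["t"],1))
E
```

```text
pics
{'time': np.float64(0.0), 'qpos': array([ 1.169,  0.427,  0.074,  1.607, -0.034,  1.111, -0.067]), 'dq': array([-0.002,  0.   , -0.002,  0.001, -0.002, -0.   , -0.   ]), 'joint_efforts': array([-1.0000e-03, -9.3584e+01,  3.6650e+00, -4.5419e+01, -4.9000e-02,
        2.0000e-02,  0.0000e+00]), 'eef_pos': array([ 168.626, -653.085,  167.368]), 'eef_rot': array([-3.14 ,  0.   ,  0.253]), 'contact_force': array([-0.305, -0.304, -0.536]), 'torque': array([ 0.001, -0.009, -0.02 ]), 'gripper_width': np.float64(93.961)}
scene 540.5557956679303 319.5241382680362 241.6358468994947 [[0.876, 0.482, 0.008], [0.39, -0.7, -0.598], [-0.282, 0.527, -0.802]] [-457.2 -131.2 1393.6]
side 475.81316469083475 320.4481061363515 226.40428936426383 [[-0.731, -0.682, -0.004], [-0.496, 0.536, -0.683], [0.468, -0.498, -0.73]] [401.8 294.5 846.1]
```

View pics/scene0.png

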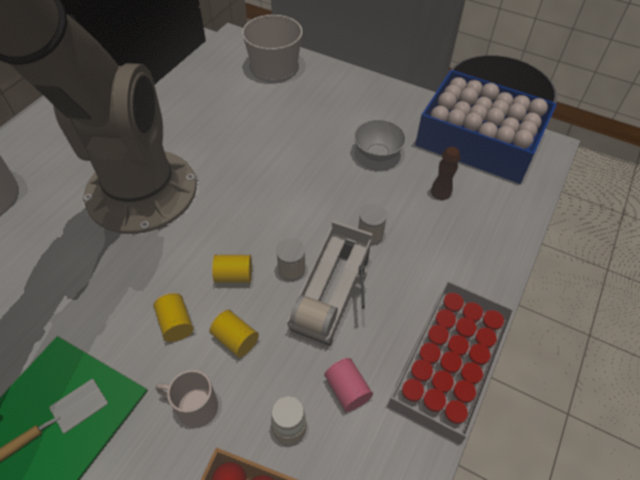

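View pics/side0.png

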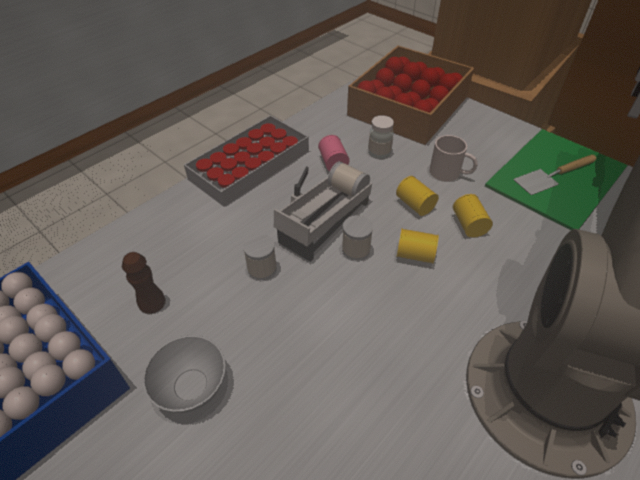

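The scene view shows the tin in the rack at (315,316), with the rack's low end near (310,335) and its high end near (350,230). The keeper is at about (363,280). Lookalikes: yellow tins at (232,268), (173,316) and (234,333), a pink one at (348,384), and upright spares at (290,260) and (372,222). The one I want is the pale tin lying in the lane at (315,316). Next, a close crop to check this.

```bash
python3 - <<'E'
import cv2,numpy as np,pickle
c=pickle.load(open("pics/scene0.pkl","rb"));s=pickle.load(open("pics/side0.pkl","rb"))
a=cv2.resize(c["img"][210:350,270:400],None,fx=4,fy=4,interpolation=2)
b=cv2.resize(s["img"][150:270,260:390],None,fx=4,fy=4,interpolation=2)
im=np.zeros((560,800,3),np.uint8)
a=cv2.resize(c["img"][210:350,275:375],(400,560),interpolation=2)
b=cv2.resize(s["img"][150:270,270:380],(400,436),interpolation=2)
im[:, :400]=a; im[:436,400:]=b
cv2.imwrite("pics/crop.png",np.clip(im[:,:,::-1]*1.5,0,255))
E
```

```text
[ WARN:0@0.073] global loadsave.cpp:1063 imwrite_ Unsupported depth image for selected encoder is fallbacked to CV_8U.
```

View pics/crop.png

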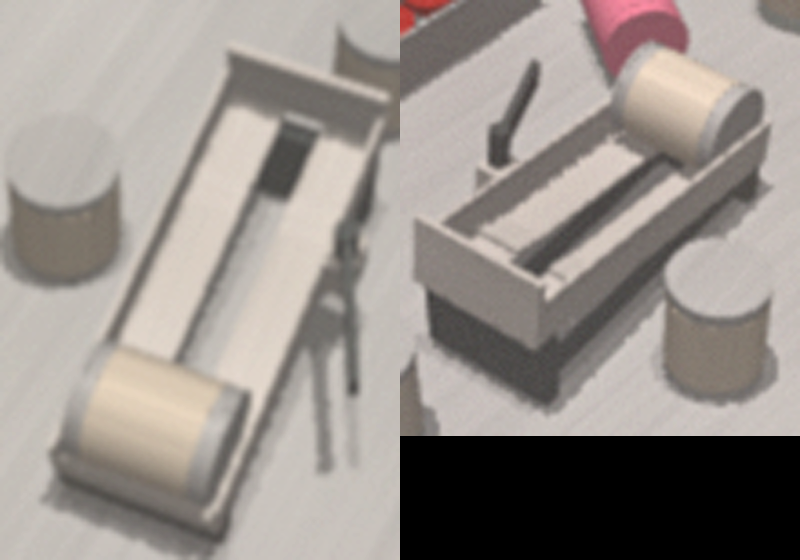

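The crop confirms the pale-labelled tin against the lip. The keeper is swung outward (about -0.4), and its post sits at the right wall near scene pixel (361,270). Next I fit the rack pose (x, y, yaw) from corner rays in both views.

```bash
cat > h.py <<'E'
import numpy as np
from scipy.spatial.transform import Rotation as Ro
def lane(p):  # p = x,y,yaw -> R,t (lane->world)
    return Ro.from_euler('zy',[p[2],-np.radians(8)]).as_matrix(),np.array([p[0],p[1],30.])
def proj(c,X):
    q=X@np.array(c["R"]).T+c["t"]; return np.c_[c["fx"]*q[:,0]/q[:,2]+c["cx"],c["fy"]*q[:,1]/q[:,2]+c["cy"]]
E
python3 - <<'E'
import numpy as np,pickle
from scipy.optimize import least_squares
from h import *
c=pickle.load(open("pics/scene0.pkl","rb"));s=pickle.load(open("pics/side0.pkl","rb"))
A=[((250,47,45),(230,45)),((250,-47,45),(390,97)),((0,-47,30),(212,520)),]
B=[((250,47,45),(147,292)),((250,-47,45),(15,218)),((0,47,30),(368,125))]
LA=np.array([a[0] for a in A],float);PA=np.array([a[1] for a in A])/4+[275,210]
LB=np.array([a[0] for a in B],float);PB=np.array([a[1] for a in B])/3.636+[270,150]
def f(p):
    R,t=lane(p);return np.r_[(proj(c,LA@R.T+t)-PA).ravel(),(proj(s,LB@R.T+t)-PB).ravel()]
best=min((least_squares(f,[500,-300,y],loss='soft_l1') for y in np.arange(0,6.3,.8)),key=lambda r:r.cost)
p=best.x;print(p,np.round(f(p).reshape(-1,2),1).tolist())
R,t=lane(p)
P=dict(tin=(33,0,32),pocket=(211,0,32),pivot=(160,-56,44))
for k in(-.45,-.3,0): P[f'end{k}']=(160-85*np.cos(k),-56+85*np.sin(k),44)
for k,v in P.items():
    w=R@v+t;print(k,np.round(w),'scene crop',np.round((proj(c,w[None])[0]-[275,210])*4),'side crop',np.round((proj(s,w[None])[0]-[270,150])*3.636+[400,0]), np.hypot(*w[:2]).round())
# depth cross-check
def dp(c,u,v):
    z=c["depth"][int(v),int(u)];q=np.array([(u-c["cx"])/c["fx"]*z,(v-c["cy"])/c["fy"]*z,z]);return np.array(c["R"]).T@(q-c["t"])
for n,cc,u,v in(("tintop s",c,313,311),("spare_a",c,290,248),("spare_b",c,373,212),("tab",c,330,370),("floor",c,318,292)):print(n,dp(cc,u,v).round(),'lane',(R.T@(dp(cc,u,v)-t)).round())
np.save("p.npy",p)
E
```

```text
[ 590.86879152 -171.98256735 -268.52017824] [[0.9, 11.9], [-0.4, 8.9], [0.2, -0.7], [-2.4, 11.5], [0.5, 8.2], [1.7, -1.2]]
tin [ 584. -139.   61.] scene crop [154. 434.] side crop [689. 109.] 600.0
pocket [568.  38.  59.] scene crop [286. 178.] side crop [517. 265.] 570.0
pivot [626.  -8.  79.] scene crop [345. 261.] side crop [502. 158.] 626.0
end-0.45 [669. -81.  85.] scene crop [358. 395.] side crop [533.  66.] 674.0
end-0.3 [658. -87.  84.] scene crop [333. 395.] side crop [552.  71.] 664.0
end0 [634. -92.  80.] scene crop [285. 387.] side crop [585.  87.] 640.0
tintop s [ 584. -142.   97.] lane [30. -5. 68.]
spare_a [459. -22.  83.] lane [160. 110.  70.]
spare_b [575. 158.  85.] lane [330. -20.  56.]
tab [ 664. -218.   54.] lane [-53. -72.  14.]
floor [555. -68.  41.] lane [106.  25.  16.]
```

```bash
sed -i "s/'zy'/'ZY'/" h.py
cat > fit.py <<'E'
import numpy as np,pickle
from scipy.optimize import least_squares
from h import *
c=pickle.load(open("pics/scene0.pkl","rb"));s=pickle.load(open("pics/side0.pkl","rb"))
A=[((250,47,45),(230,45)),((250,-47,45),(390,97)),((0,-47,30),(212,520)),]
B=[((250,47,45),(147,292)),((250,-47,45),(15,218)),((0,47,30),(368,125))]
LA=np.array([a[0] for a in A],float);PA=np.array([a[1] for a in A])/4+[275,210]
LB=np.array([a[0] for a in B],float);PB=np.array([a[1] for a in B])/3.636+[270,150]
def f(p):
    R,t=lane(p);return np.r_[(proj(c,LA@R.T+t)-PA).ravel(),(proj(s,LB@R.T+t)-PB).ravel()]
p=min((least_squares(f,[500,-300,y],loss='soft_l1') for y in np.arange(0,6.3,.8)),key=lambda r:r.cost).x
p[2]=(p[2]+np.pi)%(2*np.pi)-np.pi
print(p,np.round(f(p).reshape(-1,2),1).tolist())
R,t=lane(p)
P=dict(tin=(33,0,32),pocket=(211,0,32),pivot=(160,-56,44))
for k in(-.45,-.3,0): P[f'end{k}']=(160-85*np.cos(k),-56+85*np.sin(k),44)
for k,v in P.items():
    w=R@v+t;print(k,np.round(w),'scene crop',np.round((proj(c,w[None])[0]-[275,210])*4),'side crop',np.round((proj(s,w[None])[0]-[270,150])*3.636+[400,0]), np.hypot(*w[:2]).round())
def dp(c,u,v):
    z=c["depth"][int(v),int(u)];q=np.array([(u-c["cx"])/c["fx"]*z,(v-c["cy"])/c["fy"]*z,z]);return np.array(c["R"]).T@(q-c["t"])
for n,cc,u,v in(("tintop s",c,313,311),("spare_a",c,290,248),("spare_b",c,373,212),("tab",c,390,340),("floor",c,318,292)):print(n,dp(cc,u,v).round(),'lane',(R.T@(dp(cc,u,v)-t)).round())
np.save("p.npy",p)
E
python3 fit.py
```

```text
[ 583.75158963 -162.96117127    1.67122356] [[-0.4, -0.8], [-0.4, -0.5], [0.5, -1.9], [-1.2, -1.9], [0.2, -1.1], [1.8, -1.9]]
tin [ 581. -135.   66.] scene crop [154. 421.] side crop [688. 108.] 596.0
pocket [563.  41.  91.] scene crop [282. 137.] side crop [519. 235.] 565.0
pivot [624.  -6.  96.] scene crop [345. 239.] side crop [501. 142.] 624.0
end-0.45 [669. -77.  85.] scene crop [360. 389.] side crop [531.  69.] 673.0
end-0.3 [657. -83.  85.] scene crop [335. 389.] side crop [549.  73.] 663.0
end0 [633. -90.  84.] scene crop [286. 379.] side crop [583.  86.] 639.0
tintop s [ 584. -142.   97.] lane [30. -2. 64.]
spare_a [459. -22.  83.] lane [159. 110.  31.]
spare_b [575. 158.  85.] lane [325. -23.  10.]
tab [734. -77.   1.] lane [  66. -158.  -39.]
floor [555. -68.  41.] lane [98. 19. -2.]
```

```bash
cat >> h.py <<'E'
def delta(Pl,yaw=None,z=None,world=None):
    """tool-axes shift & turn from the present pose to lane point Pl (or world)"""
    from plant import monitor
    s=monitor.state();p=np.load('p.npy');R,t=lane(p)
    w=np.array(world,float) if world is not None else R@np.array(Pl,float)+t
    if z is not None: w[2]=z
    T=Ro.from_euler('xyz',s['eef_rot']).as_matrix()
    y=p[2] if yaw is None else yaw
    d=T.T@(w-s['eef_pos']); turn=-((y-s['eef_rot'][2]+np.pi)%(2*np.pi)-np.pi)
    return w.round(1),d.round(1),round(turn,3)
def here():
    from plant import monitor
    s=monitor.state();p=np.load('p.npy');R,t=lane(p)
    print('t',round(float(s['time']),2),'lane',(R.T@(s['eef_pos']-t)).round(1),'rot',np.round(s['eef_rot'],3),'F',(R.T@s['contact_force']).round(1),'w',round(float(s['gripper_width']),1),'q',np.round(s['qpos'],2))
E
python3 -c "
from h import *
here();print(delta((-50,0,0),z=230)); print(delta((-22,0,21)))"
```

```text
t 0.1 lane [-422.6  462.1  198.2] rot [-3.14   0.     0.253] F [-0.6 -0.5 -1. ] w 94.0 q [ 1.17  0.43  0.07  1.61 -0.03  1.11 -0.07]
(array([ 588.7, -212.2,  230. ]), array([ 517. , -321.9,  -62.2]), np.float64(-1.418))
(array([ 586.2, -187.5,   47.7]), array([ 520.7, -346.2,  120. ]), np.float64(-1.418))
```

```bash
python3 -m crank '[[0.15,0,0,-40,0],[0.15,25,-15,-65,-0.1],[0.15,60,-37,-65,-0.2],[0.15,95,-59,-65,-0.3],[0.15,125,-78,-65,-0.4],[0.15,155,-97,-65,-0.5],[0.15,190,-118,-65,-0.6],[0.15,220,-137,-65,-0.7],[0.15,255,-159,-65,-0.8],[0.15,255,-159,-65,-0.8]]'
python3 -c "
from h import *
here();print(delta((-50,0,0),z=230))"
```

```text
time: 0.93
eef_pos: [381.7, -429.0, 232.7]
eef_rot: [-3.141, -0.003, 1.068]
contact_force: [1.1, 0.6, 1.5]
gripper_width: 40.1
t 0.93 lane [-213.9  227.7  234.7] rot [-3.141e+00 -3.000e-03  1.068e+00] F [ 0.7 -1.2  1.4] w 40.1 q [ 0.9   0.22 -0.2   1.75  0.04  1.18  0.19]
(array([ 588.7, -212.2,  230. ]), array([289.7,  76.9,   3.7]), np.float64(-0.603))
```

```bash
python3 -m crank '[[0.15,32,8,3,-0.08],[0.15,64,17,3,-0.16],[0.15,96,25,3,-0.24],[0.15,128,34,3,-0.32],[0.15,160,42,3,-0.4],[0.15,192,51,3,-0.48],[0.15,224,59,3,-0.55],[0.15,256,68,3,-0.6],[0.15,290,77,3,-0.6],[0.15,290,77,3,-0.6]]'
python3 - <<'E'
from h import *
from plant import viewer,monitor
import cv2,pickle
here();s=monitor.state();c=viewer.camera("wrist");pickle.dump((s,c),open("pics/w1.pkl","wb"))
cv2.imwrite("pics/w1.png",cv2.convertScaleAbs(c["img"][:,:,::-1],alpha=1.5))
print(np.round(c["mount"],3))
p=np.load('p.npy');R,t=lane(p);T=Ro.from_euler('xyz',s['eef_rot']).as_matrix();M=c["mount"]
for n,X in dict(tin=(33,0,32),wl=(0,47,30),wr=(0,-47,30),sl=(245,44,45),sr=(245,-44,45),fl=(0,47,0),piv=(160,-56,54),e4=(160-85*np.cos(.42),-56-85*np.sin(.42),54)).items():
    w=T.T@(R@X+t-s['eef_pos']);q=np.linalg.inv(M)@np.r_[w,1];print(n,np.round([c["fx"]*q[0]/q[2]+c["cx"],c["fy"]*q[1]/q[2]+c["cy"]]))
print(delta((-24,0,60)),delta((-24,0,21)))
E
```

```text
time: 1.77
eef_pos: [592.6, -205.4, 230.2]
eef_rot: [3.139, -0.006, 1.675]
contact_force: [-0.5, 1.7, 0.1]
gripper_width: 39.7
t 1.77 lane [-14.8  -4.6 204.3] rot [ 3.139 -0.006  1.675] F [ 1.7  0.4 -0.1] w 39.7 q [ 0.57  0.33 -0.43  1.62  0.14  1.22  0.22]
[[-1.00000e-03 -9.58000e-01 -2.88000e-01  8.51340e+01]
 [ 1.00000e+00 -1.00000e-03 -1.00000e-03  4.61000e-01]
 [ 1.00000e-03 -2.88000e-01  9.58000e-01 -2.16538e+02]
 [ 0.00000e+00  0.00000e+00  0.00000e+00  1.00000e+00]]
tin [313. 150.]
wl [271. 180.]
wr [355. 180.]
sl [ 256. -124.]
sr [ 369. -123.]
fl [274. 173.]
piv [378.   4.]
e4 [408. 102.]
(array([ 587. , -194.9,   86.1]), array([ 13. ,  -2.7, 144. ]), np.float64(0.002)) (array([ 586.4, -189.5,   47.5]), array([ 18.3,  -2.7, 182.7]), np.float64(0.002))
```

View pics/w1.png

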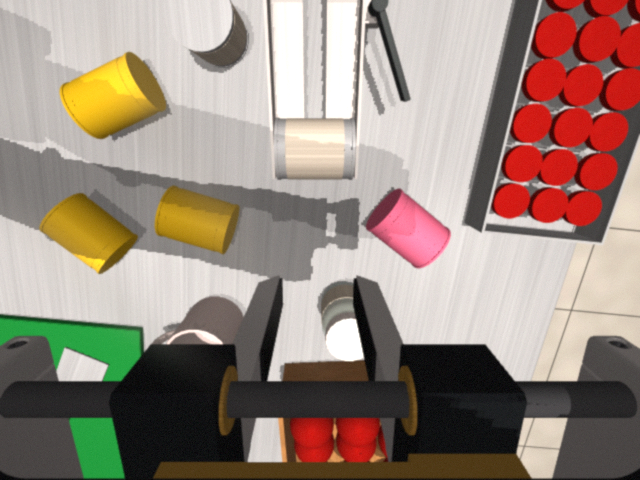

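The prediction and the wrist view agree to about 1–2 px: tin at (315,149), pin at (378,7), keeper end at (406,100). So the rack pose is good and the keeper is at about -0.41. The jar at (345,320) and the pink tin at (408,228) are clear of the descent.

```bash
python3 -m crank '[[0.15,0,-3,30,0],[0.15,5,-3,65,0],[0.15,10,-3,100,0],[0.15,12,-3,130,0],[0.15,14,-3,150,0],[0.15,16,-3,165,0],[0.15,16,-3,175,0],[0.15,16,-3,182,0],[0.15,16,-3,182,0],[0.15,16,-3,182,0]]'
python3 -c "
from h import *
here();print(delta((-24,0,21)),delta((60,0,21)), delta((140,0,21)),delta((168,0,21)))"
```

```text
time: 2.65
eef_pos: [586.5, -192.3, 48.6]
eef_rot: [3.14, -0.004, 1.672]
contact_force: [1.1, -0.3, 0.5]
gripper_width: 40.0
t 2.65 lane [-26.6   0.2  22.5] rot [ 3.14  -0.004  1.672] F [-0.4 -1.   0.5] w 40.0 q [ 0.52  0.49 -0.4   1.82  0.23  0.88  0.12]
(array([ 586.4, -189.5,   47.5]), array([2.8, 0.2, 1.1]), np.float64(0.001)) (array([ 578.1, -106.8,   59.1]), array([ 86. ,   0.3, -10.2]), np.float64(0.001)) (array([570.1, -27.9,  70.3]), array([165.3,   0.4, -21. ]), np.float64(0.001)) (array([ 5.674e+02, -3.000e-01,  7.420e+01]), array([193. ,   0.5, -24.7]), np.float64(0.001))
```

```bash
python3 -m crank '[[0.15,6,0,0,0],[0.15,10,0,-0.5,0],[0.15,14,0,-1,0],[0.15,18,0,-1.5,0],[0.15,23,0,-2,0],[0.15,28,0,-3,0],[0.15,33,0,-3.5,0],[0.15,39,0,-4.5,0],[0.15,45,0,-5.5,0],[0.15,51,0,-6,0]]'
python3 -c "
from h import *
here();print(delta((100,0,21)), delta((130,0,21)))"
```

```text
time: 3.48
eef_pos: [582.9, -144.0, 57.3]
eef_rot: [3.136, -0.0, 1.671]
contact_force: [-6.5, -14.9, 38.9]
gripper_width: 40.2
t 3.48 lane [22.6 -1.1 24.4] rot [ 3.136 -0.     1.671] F [-8.6  7.9 40.5] w 40.2 q [ 0.46  0.45 -0.41  1.86  0.23  0.87  0.04]
(array([574.1, -67.3,  64.7]), array([77.1, -1.1, -7.4]), np.float64(-0.0)) (array([571.1, -37.8,  68.9]), array([106.9,  -1. , -11.5]), np.float64(-0.0))
```

```bash
python3 - <<'E'
from h import *
from plant import viewer,monitor
import cv2,pickle
im=[]
a=viewer.camera("side")["img"][120:270,250:400];b=viewer.camera("scene")["img"][210:360,270:420]
cv2.imwrite("pics/m1.png",cv2.convertScaleAbs(np.hstack([cv2.resize(a,(400,400),interpolation=2),cv2.resize(b,(400,400),interpolation=2)])[:,:,::-1],alpha=1.5))
here()
E
```

```text
t 3.58 lane [23.5 -1.4 24.6] rot [ 3.136e+00 -1.000e-03  1.672e+00] F [-5.2  5.6 30. ] w 39.7 q [ 0.46  0.45 -0.41  1.86  0.23  0.87  0.04]
```

View pics/m1.png

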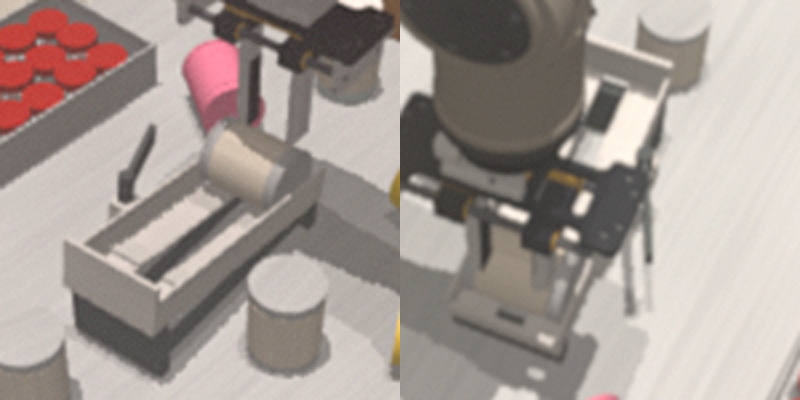

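The picture is ambiguous about how the fingers touch the tin, so I check the depth around it numerically.

```bash
python3 - <<'E'
from h import *
from plant import viewer
import cv2
p=np.load('p.npy');R,t=lane(p)
for n in("scene","side"):
    c=viewer.camera(n);z=c["depth"];v,u=np.mgrid[:480,:640]
    X=(np.stack([(u-c["cx"])/c["fx"]*z,(v-c["cy"])/c["fy"]*z,z],-1)-c["t"])@np.array(c["R"])
    L=(X-t)@R
    m=(z>0)&(abs(L[...,1])<44)&(L[...,0]>-30)&(L[...,0]<120)&(L[...,2]>-10)&(L[...,2]<110)
    print(n,m.sum())
    for y0 in(-38,-24,0,24,38):
        k=m&(abs(L[...,1]-y0)<5)
        print(y0,[(int(a),int(h)) for a in range(-20,110,6) for q in [k&(abs(L[...,0]-a)<3)] if q.any() for h in [np.median(L[...,2][q])]])
    if n=="scene": b=c["img"][250:350,270:370]; 
    else: a=c["img"][140:240,300:400]
cv2.imwrite("pics/m2.png",cv2.convertScaleAbs(np.hstack([cv2.resize(a,(400,400),interpolation=2),cv2.resize(b,(400,400),interpolation=2)])[:,:,::-1],alpha=1.6))
here()
E
```

```text
scene 1530
-38 [(-2, 3), (4, 14), (10, 1), (16, 36), (22, 46), (28, 56), (34, 60), (40, 60), (46, 59), (52, 61), (58, 50), (64, 30), (70, 18), (82, -1)]
-24 [(-2, 6), (4, 14), (10, 1), (16, 35), (22, 73), (28, 103), (52, 62), (58, 62), (94, 0), (100, 0)]
0 [(-2, 4), (4, 14), (10, -1), (16, 36), (22, 52), (28, 60), (34, 62), (40, 63), (46, 64), (52, 64)]
24 [(-2, 9), (4, 15), (10, 1), (16, 34), (22, 72), (28, 86), (34, 83), (40, 69), (46, 63), (52, 63), (58, 62), (94, 2), (100, 0)]
38 [(-2, 8), (4, 14), (10, 18), (16, 4), (22, 25), (28, 57), (76, 46), (94, 1), (100, 3)]
side 1581
-38 [(28, 56), (34, 59), (40, 61), (46, 62), (52, 62), (58, 58), (64, 53), (70, 49), (76, 32), (82, 0), (88, -1), (94, -1), (100, -1), (106, 0)]
-24 [(22, 72), (28, 79), (34, 84), (40, 81), (46, 96), (52, 61), (58, 59), (64, 55), (70, 28), (76, 34), (82, 0), (88, 0), (94, -1), (100, 0), (106, 0)]
0 [(34, 58), (40, 61), (46, 62), (52, 61), (58, 60), (64, 57), (70, 50), (76, 34), (82, 32)]
24 [(28, 57), (34, 59), (40, 76), (46, 97), (52, 62), (58, 59), (64, 56), (70, 49), (76, 34), (82, 30), (88, -1), (94, 0), (100, 0), (106, 1)]
38 [(4, 28), (16, 33), (22, 35), (28, 42), (34, 38), (40, 43), (46, 42), (52, 46), (58, 39), (64, 47), (70, 42), (76, 34), (82, 34), (88, 27), (94, 28), (100, 26)]
t 3.68 lane [22.9 -1.3 24.6] rot [ 3.136e+00 -1.000e-03  1.671e+00] F [-5.5  5.7 29.9] w 39.9 q [ 0.46  0.45 -0.41  1.86  0.23  0.87  0.04]
```

View pics/m2.png

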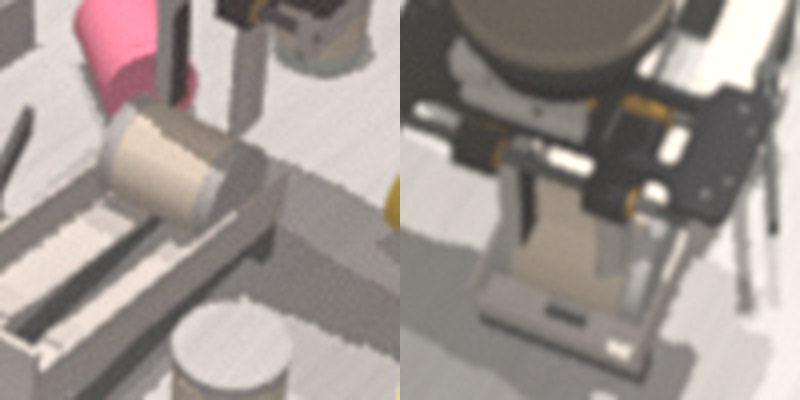

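The depth profile shows the tin moved only about 14 mm, and the half-open tips rest on its rear shoulder (z≈52). Opening the fingers therefore retracts the tips above the stated TCP. I back off and close the fingers nearly shut.

```bash
python3 -m crank '[[0.15,-1,0,-3,0],[0.15,-4,0,-5,0],[0.15,-8,0,-5,0],[0.15,-14,0,-4,0],[0.15,-22,0,-2,0],[0.15,-32,0,0,0],[0.15,-44,0,4,0],[0.7,-52,0,6,0],[0.7,-52,0,6,0],[0.7,-52,0,6,0]]'
python3 -m crank '[[0.7,0,0,0,0],[0.7,0,0,0,0],[0.7,0,0,0,0]]'
python3 - <<'E'
from h import *
from plant import viewer,monitor
import cv2
here();p=np.load('p.npy');R,t=lane(p)
c=viewer.camera("side")
z=c["depth"];v,u=np.mgrid[:480,:640]
X=(np.stack([(u-c["cx"])/c["fx"]*z,(v-c["cy"])/c["fy"]*z,z],-1)-c["t"])@np.array(c["R"]);L=(X-t)@R
m=(z>0)&(abs(L[...,1])<44)&(L[...,0]>-50)&(L[...,2]<110)&(L[...,2]>-50)
for y0 in(-36,-12,0,12,36):
    k=m&(abs(L[...,1]-y0)<5);print(y0,[(int(a),int(L[...,2][q].min()),int(L[...,2][q].max())) for a in range(-50,90,6) for q in [k&(abs(L[...,0]-a)<3)] if q.any()])
w=viewer.camera("wrist");print(w["fx"],w["cy"])
im=np.hstack([cv2.resize(w["img"][40:360,160:480],(400,400)),cv2.resize(c["img"][130:230,300:400],(400,400),interpolation=2)])
cv2.imwrite("pics/m3.png",cv2.convertScaleAbs(im[:,:,::-1],alpha=1.5))
E
```

```text
time: 4.52
eef_pos: [588.1, -196.0, 51.0]
eef_rot: [3.136, -0.001, 1.67]
contact_force: [0.1, 0.0, 0.3]
gripper_width: 23.6
time: 4.77
eef_pos: [588.2, -195.5, 51.2]
eef_rot: [3.136, -0.001, 1.671]
contact_force: [-0.2, -0.3, 0.3]
gripper_width: 14.0
t 4.77 lane [-29.6  -1.2  25.5] rot [ 3.136e+00 -1.000e-03  1.671e+00] F [-0.3  0.3  0.3] w 14.0 q [ 0.52  0.49 -0.39  1.82  0.23  0.88  0.12]
-36 [(16, 56, 56), (22, 58, 60), (28, 60, 62), (34, 60, 63), (40, -33, 62), (46, -35, 63), (52, -35, 59), (58, -32, 55), (64, -37, 52), (70, -36, 39), (76, -38, 1), (82, -39, 1), (88, -39, 0)]
-12 [(-32, 62, 82), (-26, 66, 107), (-20, 63, 108), (-14, 61, 108), (-8, 80, 109), (16, -33, 57), (22, -34, 59), (28, -34, 62), (34, -35, 63), (40, -37, 63), (46, -35, 64), (52, -36, 61), (58, -40, 55), (64, -5, 47), (70, -4, 38), (76, -3, 1), (82, -2, 0), (88, -1, 0)]
0 [(22, 60, 61), (28, 60, 63), (34, 60, 64), (40, 60, 63), (46, 57, 61), (52, 53, 61), (58, 11, 55), (64, 16, 50)]
12 [(-32, 76, 80), (-20, 79, 79), (-14, 59, 100), (-8, 77, 109), (22, 60, 62), (28, 61, 63), (34, 62, 64), (40, -2, 64), (46, -1, 63), (52, -2, 60), (58, -1, 59), (64, 0, 49), (70, -1, 0), (76, -2, 0), (82, -3, 0), (88, -1, 0)]
36 [(-50, -24, -22), (-44, -26, -23), (-38, -28, -22), (-32, -28, -23), (-26, -30, -25), (-20, -30, -27), (-14, -29, -26), (-8, -27, -27), (4, 22, 44), (10, 22, 51), (16, -34, 58), (22, -35, 61), (28, -37, 62), (34, -37, 64), (40, -37, 64), (46, -39, 61), (52, -41, 58), (58, -40, 57), (64, -40, 46), (70, -38, 36), (76, -38, -35), (82, -37, -36), (88, -39, -36)]
345.52644199719117 239.55324739535973
```

View pics/m3.png

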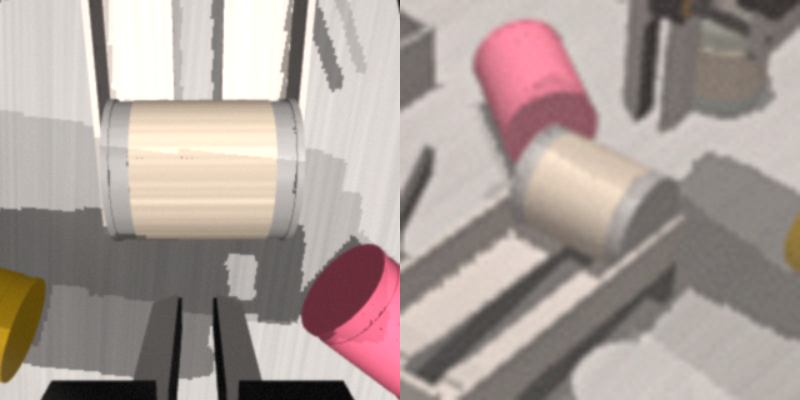

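The tin is back at the lip and square. The side depth puts the tips at lane z≈60 while the TCP reads 25, so the real tips sit about 35 mm behind the reported TCP. I lower in front of the lip by that amount and measure again.

```bash
python3 -m crank '[[0.7,0,-1,8,0],[0.7,0,-1,16,0],[0.7,0,-1,24,0],[0.7,0,-1,30,0],[0.7,0,-1,34,0],[0.7,0,-1,34,0],[0.7,0,-1,34,0]]'
cat > tip.py <<'E'
from h import *
from plant import viewer,monitor
import cv2,sys
here();p=np.load('p.npy');R,t=lane(p);s=monitor.state();tc=R.T@(s['eef_pos']-t)
o=[]
for n in("side","scene"):
    c=viewer.camera(n)
    z=c["depth"];v,u=np.mgrid[:480,:640]
    X=(np.stack([(u-c["cx"])/c["fx"]*z,(v-c["cy"])/c["fy"]*z,z],-1)-c["t"])@np.array(c["R"]);L=(X-t)@R
    m=(z>0)&(abs(L[...,1]-tc[1])<24)&(abs(L[...,0]-tc[0]-8)<18)&(L[...,2]<130)&(L[...,2]>-15)
    print(n,'finger z hist',np.histogram(L[...,2][m],bins=range(-15,131,8)))
    m=(z>0)&(abs(L[...,1])<38)&(L[...,2]>55)&(L[...,2]<67)&(L[...,0]>tc[0]+12);print('tin top x',np.percentile(L[...,0][m],[2,50,98]).round() if m.any() else None)
    y0,x0=(130,290) if n=="side" else (230,270)
    o.append(cv2.resize(c["img"][y0:y0+110,x0:x0+110],(400,400),interpolation=2))
cv2.imwrite(sys.argv[1],cv2.convertScaleAbs(np.hstack(o)[:,:,::-1],alpha=1.5))
E
python3 tip.py pics/m4.png
```

```text
time: 5.45
eef_pos: [587.3, -195.6, 16.9]
eef_rot: [3.137, -0.001, 1.671]
contact_force: [-0.2, -0.7, 0.3]
gripper_width: 14.1
t 5.45 lane [-34.3  -0.3  -8.5] rot [ 3.137e+00 -1.000e-03  1.671e+00] F [-0.6  0.2  0.4] w 14.1 q [ 0.51  0.53 -0.38  1.84  0.26  0.82  0.1 ]
side finger z hist (array([ 0,  0,  0,  0,  0, 10, 34, 36, 44, 37, 42, 44, 37, 44, 29, 14,  1,
        6]), array([-15,  -7,   1,   9,  17,  25,  33,  41,  49,  57,  65,  73,  81,
        89,  97, 105, 113, 121, 129]))
tin top x [-18.  40.  56.]
scene finger z hist (array([ 0,  0,  0,  0,  0,  2, 18, 39, 32, 30, 30, 25, 15, 14, 10,  3,  2,
        5]), array([-15,  -7,   1,   9,  17,  25,  33,  41,  49,  57,  65,  73,  81,
        89,  97, 105, 113, 121, 129]))
tin top x [-19.  23.  55.]
```

View pics/m4.png

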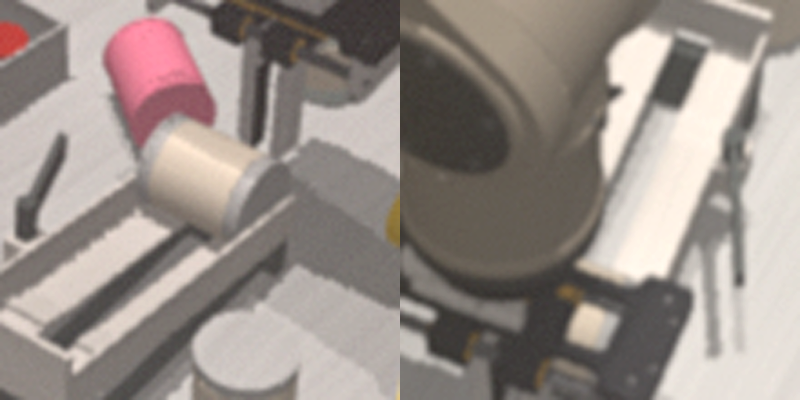

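Tips are at lane z≈29, both cameras agreeing. I go 9 mm lower and then advance gently up the slope.

```bash
python3 -m crank '[[0.7,0,0,5,0],[0.7,2,0,9,0],[0.7,8,0,8,0],[0.7,14,0,7.5,0],[0.7,20,0,6.5,0],[0.7,25,0,5.5,0],[0.7,30,0,5,0],[0.7,35,0,4,0],[0.7,40,0,3.5,0],[0.7,45,0,3,0]]'
python3 tip.py pics/m5.png
```

```text
time: 6.38
eef_pos: [583.2, -150.5, 14.6]
eef_rot: [3.136, -0.001, 1.67]
contact_force: [0.9, -1.6, 1.6]
gripper_width: 14.3
t 6.38 lane [ 10.2  -0.7 -16.9] rot [ 3.136e+00 -1.000e-03  1.670e+00] F [-1.5 -0.8  1.8] w 14.3 q [ 0.45  0.51 -0.39  1.88  0.26  0.79  0.02]
side finger z hist (array([ 0,  0,  0,  0,  0,  1,  6, 20, 39, 49, 42, 43, 40, 37,  6,  1,  6,
        6]), array([-15,  -7,   1,   9,  17,  25,  33,  41,  49,  57,  65,  73,  81,
        89,  97, 105, 113, 121, 129]))
tin top x [27. 65. 81.]
scene finger z hist (array([ 0, 81, 62, 65, 18, 27, 45, 39, 36, 29, 32, 18, 18, 13,  3,  3,  3,
        4]), array([-15,  -7,   1,   9,  17,  25,  33,  41,  49,  57,  65,  73,  81,
        89,  97, 105, 113, 121, 129]))
tin top x [28. 64. 79.]
```

The force is low (about 2 N) and the tin is rolling. I continue.

```bash
python3 -m crank '[[0.7,6,0,-0.5,0],[0.7,13,0,-1.5,0],[0.7,20,0,-2.5,0],[0.7,27,0,-3.5,0],[0.7,34,0,-4.5,0],[0.7,41,0,-5.5,0],[0.7,48,0,-6.5,0],[0.7,55,0,-7.5,0],[0.7,62,0,-8.5,0],[0.7,68,0,-9.5,0]]'
python3 -c "from h import *;here();print(delta((150,0,-18)))"
```

```text
time: 7.32
eef_pos: [576.2, -81.1, 24.3]
eef_rot: [3.136, -0.001, 1.672]
contact_force: [0.0, -0.9, 0.2]
gripper_width: 14.0
t 7.32 lane [ 80.6  -0.7 -17.1] rot [ 3.136e+00 -1.000e-03  1.672e+00] F [-0.9  0.1  0.3] w 14.0 q [ 0.36  0.47 -0.41  1.92  0.25  0.79 -0.09]
(array([568.6, -12.7,  33.1]), array([68.9, -0.6, -8.7]), np.float64(0.001))
```

```bash
python3 -m crank '[[0.7,6,0,-0.5,0],[0.7,12,0,-1.5,0],[0.7,18,0,-2.5,0],[0.7,24,0,-3,0],[0.7,30,0,-4,0],[0.7,36,0,-5,0],[0.7,41,0,-5.5,0],[0.7,46,0,-6.5,0],[0.7,51,0,-7,0],[0.7,55,0,-7.5,0]]'
cat > tin.py <<'E'
from h import *
from plant import viewer
here();p=np.load('p.npy');R,t=lane(p)
for n in("side","scene"):
    c=viewer.camera(n);z=c["depth"];v,u=np.mgrid[:480,:640]
    L=((np.stack([(u-c["cx"])/c["fx"]*z,(v-c["cy"])/c["fy"]*z,z],-1)-c["t"])@np.array(c["R"])-t)@R
    m=(z>0)&(abs(L[...,1])<42)&(L[...,0]>100)&(L[...,0]<240)&(L[...,2]>5)&(L[...,2]<68)
    for y0 in(-33,33,0):
        k=m&(abs(L[...,1]-y0)<7);print(n,y0,[(int(a),int(np.median(L[...,2][q]))) for a in range(112,240,6) for q in [k&(abs(L[...,0]-a)<3)] if q.any()])
E
python3 tin.py
```

```text
time: 8.15
eef_pos: [570.6, -26.1, 32.0]
eef_rot: [3.136, -0.001, 1.672]
contact_force: [0.3, -3.6, 2.2]
gripper_width: 13.7
t 8.15 lane [136.5  -0.6 -17.2] rot [ 3.136e+00 -1.000e-03  1.672e+00] F [-3.3  0.1  2.7] w 13.7 q [ 0.28  0.45 -0.43  1.94  0.25  0.8  -0.19]
side -33 [(166, 58), (172, 61), (178, 64), (184, 65), (190, 64), (196, 64), (202, 61), (208, 55), (214, 43), (220, 34)]
side 33 [(154, 34), (160, 36), (166, 40), (172, 48), (178, 46), (184, 49), (190, 48), (196, 55), (202, 54), (208, 52), (214, 39), (220, 36)]
side 0 [(142, 56), (148, 60), (154, 63), (160, 63), (166, 59), (172, 63), (178, 63), (184, 64), (190, 65), (196, 63), (202, 61), (208, 56), (214, 42), (220, 35)]
scene -33 [(112, 5), (142, 5), (148, 6), (154, 41), (160, 52), (166, 57), (172, 64), (178, 64), (184, 64), (196, 66), (202, 62), (208, 59), (214, 54)]
scene 33 [(154, 40), (160, 47)]
scene 0 [(136, 29), (154, 40), (160, 47)]
```

The tin centre is at about 186 (TCP +49), on the ridge ramp. About 20 mm more, slowly.

```bash
python3 -m crank '[[0.7,3,0,-0.5,0],[0.7,6,0,-1,0],[0.7,9,0,-1.5,0],[0.7,12,0,-2,0],[0.7,14,0,-2,0],[0.7,16,0,-2.5,0],[0.7,18,0,-2.5,0],[0.7,20,0,-3,0],[0.7,20,0,-3,0]]'
python3 tin.py
```

```text
time: 9.0
eef_pos: [568.5, -5.1, 35.1]
eef_rot: [3.136, -0.002, 1.673]
contact_force: [0.7, -0.2, -0.3]
gripper_width: 13.6
t 9.0 lane [157.8  -0.6 -17.1] rot [ 3.136e+00 -2.000e-03  1.673e+00] F [-0.3 -0.7 -0.2] w 13.6 q [ 0.25  0.44 -0.43  1.94  0.25  0.8  -0.22]
side -33 [(190, 55), (196, 58), (202, 61), (208, 62), (214, 62), (220, 61), (226, 59), (232, 54), (238, 48)]
side 33 [(178, 32), (184, 32), (190, 38), (196, 43), (202, 46), (208, 51), (214, 47), (220, 52), (226, 52), (232, 53), (238, 46)]
side 0 [(160, 35), (166, 43), (172, 51), (178, 50), (190, 55), (196, 58), (202, 61), (208, 62), (214, 62), (220, 61), (226, 59), (232, 54), (238, 48)]
scene -33 [(112, 6), (118, 5), (130, 5), (160, 5), (172, 5), (178, 36), (184, 49), (190, 52), (196, 63), (202, 63), (220, 62), (226, 60), (232, 57), (238, 50)]
scene 33 [(124, 5), (136, 5), (154, 5), (160, 5), (178, 35), (184, 43), (190, 5)]
scene 0 [(160, 55), (178, 38), (184, 46)]
```

The tin is in the pocket (centre about 211) with near-zero force. I back off, rise, and compute the keeper path.

```bash
python3 -m crank '[[0.7,-3,0,0,0],[0.7,-8,0,1,0],[0.7,-16,0,1,0],[0.7,-26,0,0,0],[0.7,-32,0,-10,0],[0.7,-34,0,-30,0],[0.7,-34,0,-55,0],[0.7,-34,0,-80,0],[0.7,-34,0,-80,0]]'
python3 tin.py; cat >> h.py <<'E'
def tipd(P): 
    R,t=lane(np.load('p.npy'));return delta(None,world=R@np.array(P,float)+t-[0,0,37])
def kpos(k,r=55,g=0,z=40):
    d=np.array([-np.cos(k),np.sin(k)]);n=np.array([np.sin(k),np.cos(k)])
    c=np.array([160,-56])+r*d-n*(3+g+8*abs(n[0])+19.5*abs(n[1]));return(c[0],c[1],z)
E
python3 - <<'E'
from h import *
print(tipd((118,-115,95)),tipd((118,-115,40)))
for k in(-.4,-.2,0,.2,.4,.6,.8,1,1.2,1.4,1.57):print(k,np.round(kpos(k)),tipd(kpos(k))[1])
E
```

```text
time: 9.85
eef_pos: [574.1, -40.4, 120.2]
eef_rot: [3.129, -0.001, 1.672]
contact_force: [0.7, -0.0, 0.1]
gripper_width: 14.0
t 9.85 lane [134.3  -2.7  72.3] rot [ 3.129e+00 -1.000e-03  1.672e+00] F [-0.1 -0.7  0.1] w 14.0 q [ 0.33  0.34 -0.45  1.87  0.18  0.96 -0.1 ]
side -33 [(190, 56), (196, 59), (202, 61), (208, 62), (214, 62), (220, 61), (226, 58), (232, 53), (238, 46)]
side 33 [(178, 30), (184, 37), (190, 42), (196, 40), (202, 45), (208, 52), (214, 52), (220, 49), (226, 49), (232, 50), (238, 45)]
side 0 [(190, 56), (196, 59), (202, 61), (208, 62), (214, 62), (220, 61), (226, 58), (232, 54), (238, 46)]
scene -33 [(112, 6), (118, 6), (124, 5), (130, 5), (136, 5), (172, 7), (178, 37), (184, 48), (190, 56), (196, 61), (202, 64), (208, 64), (226, 60)]
scene 33 [(118, 6), (124, 5), (136, 5), (142, 7), (148, 6), (166, 6), (178, 15), (184, 5), (196, 58), (220, 62), (226, 60), (232, 56)]
scene 0 [(178, 36), (184, 50), (190, 55), (196, 60), (202, 63), (208, 64), (220, 62), (226, 60), (232, 56)]
(array([687.8, -48.3, 103.5]), array([-19.6, 114. ,  13.9]), np.float64(0.001)) (array([687. , -40.7,  49. ]), array([-12. , 113.5,  68.3]), np.float64(0.001))
-0.4 [ 119. -100.   40.] [-11.2  98.1  68.1]
-0.2 [111. -90.  40.] [-19.1  88.7  69.1]
0 [105. -78.  40.] [-24.8  77.   69.8]
0.2 [101. -68.  40.] [-28.4  66.8  70.3]
0.4 [100. -57.  40.] [-29.8  55.3  70.4]
0.6 [101. -44.  40.] [-28.5  42.9  70.1]
0.8 [106. -32.  40.] [-24.1  30.6  69.4]
1 [113. -21.  40.] [-16.6  19.2  68.2]
1.2 [124. -11.  40.] [-6.2  9.6 66.7]
1.4 [137.  -4.  40.] [ 6.6  2.8 64.8]
1.57 [149.  -1.  40.] [18.8 -0.4 63.1]
```

The tin stays put with nothing touching it. Next I go out beside the keeper and down.

```bash
python3 -m crank '[[0.7,-5,25,0,0],[0.7,-10,60,0,0],[0.7,-12,95,0,0],[0.7,-12,118,0,0],[0.7,-12,118,8,0],[0.7,-12,118,28,0],[0.7,-12,118,48,0],[0.7,-12,118,62,0],[0.7,-12,118,68,0],[0.7,-12,118,68,0]]'
python3 - <<'E'
from h import *
here()
for k in(-.4,-.2,0,.2,.4,.6,.8,1,1.2,1.4,1.57):print(k,tipd(kpos(k))[1])
from plant import viewer
import cv2
c=viewer.camera("side");d=viewer.camera("wrist")
im=np.hstack([cv2.resize(c["img"][110:270,230:390],(400,400),interpolation=2),cv2.resize(d["img"][0:400,120:520],(400,400))])
cv2.imwrite("pics/k1.png",cv2.convertScaleAbs(im[:,:,::-1],alpha=1.5))
E
```

```text
time: 10.78
eef_pos: [690.0, -40.6, 47.5]
eef_rot: [3.136, -0.002, 1.672]
contact_force: [-0.1, 0.6, 0.6]
gripper_width: 14.1
t 10.78 lane [ 112.5 -118.     1.9] rot [ 3.136e+00 -2.000e-03  1.672e+00] F [0.7 0.1 0.5] w 14.1 q [ 0.25  0.6  -0.4   1.65  0.27  0.95 -0.14]
-0.4 [  0.9 -18.4  -1.7]
-0.2 [ -6.9 -27.9  -0.7]
0 [-12.7 -39.5   0.1]
0.2 [-16.3 -49.7   0.5]
0.4 [-17.7 -61.3   0.6]
0.6 [-16.3 -73.6   0.4]
0.8 [-12.  -85.9  -0.3]
1 [ -4.5 -97.4  -1.4]
1.2 [   5.9 -106.9   -2.9]
1.4 [  18.7 -113.8   -4.7]
1.57 [  30.9 -117.    -6.4]
```

View pics/k1.png

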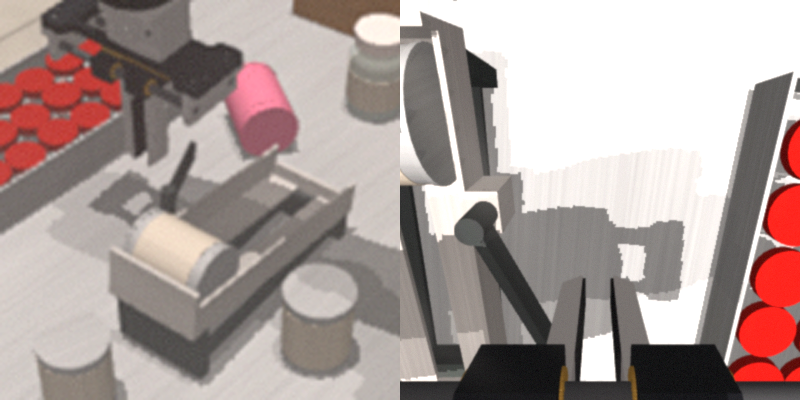

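The fingers stand just outside the keeper bar and the tin is in the pocket. I push the bar round.

```bash
python3 -m crank '[[0.7,0,-8,-1.5,0],[0.7,0,-16,-1.5,0],[0.7,-3,-23,-1.5,0],[0.7,-7,-30,-1,0],[0.7,-11,-37,-0.5,0],[0.7,-14,-44,0,0],[0.7,-16,-51,0,0],[0.7,-17,-58,0,0],[0.7,-17,-65,0,0],[0.7,-17,-71,0,0]]'
python3 - <<'E'
from h import *
here()
for k in(.4,.6,.8,1,1.2,1.4,1.57):print(k,tipd(kpos(k))[1])
E
```

```text
time: 11.72
eef_pos: [621.8, -64.6, 49.2]
eef_rot: [3.133, -0.001, 1.672]
contact_force: [1.7, -0.6, 0.5]
gripper_width: 13.9
t 11.72 lane [ 95.8 -47.7   5.9] rot [ 3.133e+00 -1.000e-03  1.672e+00] F [-0.7 -1.6  0.6] w 13.9 q [ 0.32  0.5  -0.42  1.81  0.25  0.88 -0.11]
0.4 [-0.6  9.   2.8]
0.6 [ 0.7 -3.3  2.5]
0.8 [  5.  -15.6   1.8]
1 [ 12.5 -27.    0.6]
1.2 [ 23.  -36.6  -0.9]
1.4 [ 35.8 -43.4  -2.7]
1.57 [ 47.9 -46.6  -4.5]
```

```bash
python3 -m crank '[[0.7,1,-6,2,0],[0.7,4,-13,2,0],[0.7,7,-19,1.5,0],[0.7,11,-25,1,0],[0.7,16,-30,0,0],[0.7,21,-35,-0.5,0],[0.7,26,-38,-1,0],[0.7,31,-41,-2,0],[0.7,36,-43,-2.5,0],[0.7,40,-44,-3,0]]'
python3 - <<'E'
from h import *
here()
for k in(1.2,1.4,1.57):print(k,tipd(kpos(k))[1])
E
```

```text
time: 12.55
eef_pos: [573.7, -28.6, 52.0]
eef_rot: [3.133, -0.001, 1.672]
contact_force: [0.5, -0.3, 0.6]
gripper_width: 13.8
t 12.55 lane [136.5  -3.5   3. ] rot [ 3.133e+00 -1.000e-03  1.672e+00] F [-0.3 -0.5  0.6] w 13.8 q [ 0.29  0.43 -0.44  1.92  0.24  0.84 -0.17]
1.2 [-17.7   7.6   2.2]
1.4 [-4.9  0.7  0.4]
1.57 [ 7.2 -2.4 -1.3]
```

```bash
python3 -m crank '[[0.7,2,0,0,0],[0.7,4,0,-0.5,0],[0.7,6,0,-1,0],[0.7,7,0,-1,0],[0.7,8,0,-1,0],[0.7,8,0,-1,0]]'
cat > kang.py <<'E'
from h import *
from plant import viewer
here();p=np.load('p.npy');R,t=lane(p)
c=viewer.camera("side");z=c["depth"];v,u=np.mgrid[:480,:640]
L=((np.stack([(u-c["cx"])/c["fx"]*z,(v-c["cy"])/c["fy"]*z,z],-1)-c["t"])@np.array(c["R"])-t)@R
m=(z>0)&(L[...,1]>-50)&(L[...,1]<33)&(abs(L[...,0]-157)<16)&(L[...,2]>46)&(L[...,2]<60)&(c["img"].max(-1)<90)
q=L[m];print(m.sum(),[(y,np.median(q[abs(q[:,1]-y)<5,0]).round(1)) for y in range(-45,35,10) if (abs(q[:,1]-y)<5).any()])
E
python3 kang.py
```

```text
time: 13.05
eef_pos: [573.0, -23.3, 52.7]
eef_rot: [3.134, 0.001, 1.67]
contact_force: [1.9, -12.3, -3.2]
gripper_width: 13.8
t 13.05 lane [141.8  -3.3   3. ] rot [3.134e+00 1.000e-03 1.670e+00] F [-12.8  -0.7  -1.5] w 13.8 q [ 0.28  0.42 -0.44  1.92  0.24  0.84 -0.19]
183 [(-45, np.float64(164.4)), (-35, np.float64(164.5)), (-25, np.float64(164.5)), (-15, np.float64(160.0)), (-5, np.float64(159.9)), (5, np.float64(163.6)), (15, np.float64(160.3)), (25, np.float64(163.5))]
```

The force rose to 13 N, so the bar is on its end stop and lies square across. I retreat and look.

```bash
python3 -m crank '[[0.7,-4,0,0,0],[0.7,-10,0,0,0],[0.7,-20,0,0,0],[0.7,-30,0,-5,0],[0.7,-40,0,-30,0],[0.7,-60,0,-65,0],[0.7,-90,0,-100,0],[0.7,-120,0,-130,0],[0.7,-150,0,-140,0],[0.7,-150,0,-140,0]]'
python3 kang.py; python3 tin.py; python3 - <<'E'
from h import *
from plant import viewer
import cv2
c=viewer.camera("side");d=viewer.camera("scene");w=viewer.camera("wrist")
im=np.hstack([cv2.resize(c["img"][130:280,240:390],(400,400),interpolation=2),cv2.resize(w["img"][0:400,120:520],(400,400))])
cv2.imwrite("pics/f.png",cv2.convertScaleAbs(im[:,:,::-1],alpha=1.5))
E
```

```text
time: 13.93
eef_pos: [587.9, -181.0, 196.9]
eef_rot: [3.129, 0.005, 1.662]
contact_force: [-0.5, -1.0, -0.8]
gripper_width: 14.0
t 13.93 lane [  5.1  -2.3 167.8] rot [3.129 0.005 1.662] F [-1.   0.6 -0.6] w 14.0 q [ 0.52  0.32 -0.41  1.7   0.14  1.13  0.16]
127 [(-45, np.float64(165.1)), (-35, np.float64(163.7)), (-25, np.float64(163.1)), (-15, np.float64(164.1)), (-5, np.float64(163.8)), (5, np.float64(164.7)), (15, np.float64(164.6)), (25, np.float64(162.9))]
t 13.98 lane [  8.3  -2.  165.3] rot [3.131e+00 3.000e-03 1.664e+00] F [-0.1 -0.3 -1.1] w 13.9 q [ 0.52  0.33 -0.41  1.71  0.14  1.13  0.16]
side -33 [(160, 52), (166, 44), (190, 53), (196, 59), (202, 61), (208, 62), (214, 62), (220, 60), (226, 57), (232, 54), (238, 45)]
side 33 [(160, 43), (166, 46), (178, 27), (184, 37), (190, 38), (196, 47), (202, 44), (208, 48), (214, 50), (220, 49), (226, 53), (232, 49), (238, 44)]
side 0 [(160, 51), (166, 43), (190, 57), (196, 59), (202, 61), (208, 62), (214, 61), (220, 61), (226, 58), (232, 53), (238, 46)]
scene -33 [(118, 6), (142, 5), (154, 51), (160, 35), (178, 32), (184, 38), (190, 8), (214, 64), (220, 63), (226, 59), (232, 57), (238, 48)]
scene 33 [(124, 5), (130, 5), (154, 32), (160, 52), (178, 34), (184, 15), (190, 5), (202, 63), (208, 64), (214, 63), (220, 62), (226, 59), (232, 55), (238, 47)]
scene 0 [(160, 57), (202, 64), (208, 63), (214, 64), (220, 62), (226, 61), (232, 55)]
```

View pics/f.png

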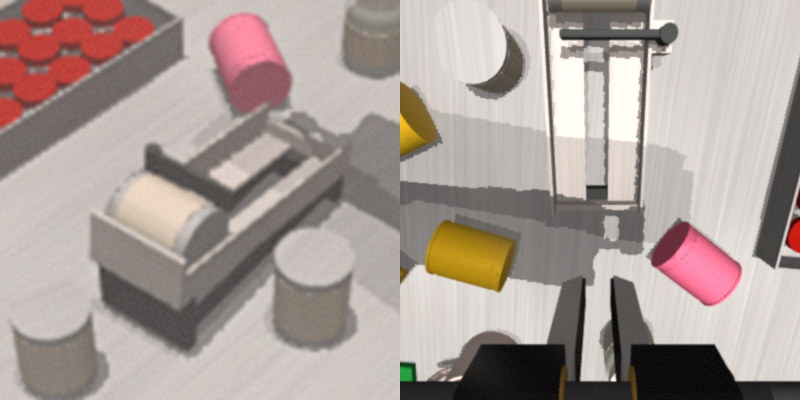

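The tin sits in the pocket, the keeper stands square across below it, the gripper is clear, and the neighbours in view are where they were. I hand the job in.

```bash
python3 -c "
from plant import order
print(order.close_job())"
```

```text
the job is handed in; nothing more can be done
None
```

I pushed the tin up the lane, over the ridge and into the pocket, then swung the keeper round until it met its end stop. I handed the job in at about 14 s of the 59 s allowed.

**Last checks:**
- **Tin:** the depth readings put its centre at about lane x 210 mm. It has stayed there, untouched, since the fingers backed off.
- **Keeper:** the bar is straight across the lane to within about 2 mm. The force rose to 13 N when it reached the stop.
- **Clearance:** the gripper is well clear, with no contact force.
- **Other items:** in the last pictures, the spare tins, the pink tin and the yellow tin in view look unmoved. I did not measure them, and the bowl and mill were not in those views.

**What went wrong on the way:** my first push, with the fingers half open, rode up onto the tin's rear shoulder and pressed on it with about 40 N (wrist reading). The real fingertips sit about 37 mm behind the reported tool point, which disagrees with the description given. I backed off, and the tin rolled back to the lip unharmed. I corrected for the offset, and the second push read about 4 N at the checks between moves.

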